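# Eject a plug from the jig and grade it in the step gauge

### The job

Press the slanted spring plunger of the ejector jig fully home so that it pushes the wooden plug out of its covered bay onto the open deck, and let the plunger come back. Then take that plug to the stepped gauge and try it in order, first over the recess of the lowest (smallest) step, then the next, until it goes in; leave it seated flat on the bottom of the first recess that takes it. Leave the two other plugs and everything else on the bench where they are.

Things in the scene. Friction and masses are not known exactly. Their poses are not given: they have to be found in the camera images.
- jig: wooden ejector jig, fixed. Origin: underside centre of its housing (x -50..50, y -45..45 mm, top z=75 mm); its -y points away from the robot and its x to the left (turned by up to 15 deg). Plywood deck, top z=20, x -60..60, y +60..-225. On the -y side a covered bay, then open deck from y=-110 to -216, then an end strip 27 mm high.
- bay (a point): middle of the covered bay, on the deck (jig 0, -75, 20 mm), where the held plug's underside centre starts; jig's axes. Side walls and roof from jig y=-45 to -107, inside 50 mm wide (x), 30 mm high, roof top z=56. Mouth to -y, closed by a small sprung steel flap hung from the roof: it swings outward as the plug is pushed through and shuts behind it.
- hood (a point): middle of the underside of the dust hood hanging over the plunger (jig 41, 0, 245 mm); box x -18..100, y -60..60, z 245..280 in the jig's frame, on a post of radius 11 mm at jig x=85. It leaves no room for a vertical tool over the plunger: come in tilted along the plunger's axis.
- plunger_top (a point): centre of the face of the plunger's round steel button (36 mm diameter, 8 mm thick); at rest at (-30, 0, 135) mm in the jig's frame. z points out of the face, along the plunger's axis, 32 deg from vertical, leaning to the robot's right (jig's -x); the button is pressed along -z.
- plunger (a joint): plunger travel, m: 0 at rest, 0.040 fully home at a hard stop. Spring 2 to 6 N, plus up to 6 N as the plug forces the flap; far stiffer at the stop; it comes back by itself. A crank inside drives the pusher in the bay 1.875 times as far to the jig's -y: its face goes from y=-50 to -125 mm, so the plug ends at about y=-142 to -160.
- landing (a point): point on the open deck (z=20 mm, jig y=-145 mm) near which the pushed-out plug stops; same axes as the jig.
- plug_a: plain beech plug (disc), 24 mm thick, mass about 25 g; origin: centre of its underside, z along its axis. The three plugs are 34, 40 and 46 mm in diameter; find with the gauge which this is. One of the three starts inside the jig's bay, the other two lie on the rest board.
- plug_b: plain beech plug (disc), 24 mm thick, mass about 25 g; origin: centre of its underside, z along its axis. The three plugs are 34, 40 and 46 mm in diameter; find with the gauge which this is. One of the three starts inside the jig's bay, the other two lie on the rest board.
- plug_c: plain beech plug (disc), 24 mm thick, mass about 25 g; origin: centre of its underside, z along its axis. The three plugs are 34, 40 and 46 mm in diameter; find with the gauge which this is. One of the three starts inside the jig's bay, the other two lie on the rest board.
- gauge: fixed wooden stepped gauge, three stairs in a row along its x, each 64 mm long and 76 mm wide (y), tops at z=26, 34, 42 mm, the lowest at its -x end (nearest the robot). Each stair has one round flat-bottomed recess 10 mm deep with a 1.5 mm chamfer: 36, 42 and 48 mm wide for the 34, 40 and 46 mm plugs. Origin: centre of its underside; x points away from the robot, y to the left (turned a little from the world's).
- step1 (a point): centre of the mouth of the smallest recess (36 mm wide, 10 mm deep), on the stair's top face at z=26 mm; z up, same axes as the gauge.
- step2 (a point): centre of the mouth of the middle recess (42 mm wide, 10 mm deep), on the stair's top face at z=34 mm; z up, same axes as the gauge.
- step3 (a point): centre of the mouth of the largest recess (48 mm wide, 10 mm deep), on the stair's top face at z=42 mm; z up, same axes as the gauge.
- rest_board: fixed plywood board 140 x 75 x 20 mm on which the two other plugs lie, 60 mm apart; origin: centre of its underside.
- hammer: loose hammer with wooden handle lying on the bench, 270 mm long, handle to its -x; leave it.
- sanding_block: loose wooden block 110 x 62 x 36 mm with cork sole; leave it.
- glue: loose white glue bottle, 60 mm diameter, 160 mm high, standing; origin: centre of its underside; leave it.
- wedge: loose dark wood wedge-block 50 x 24 x 18 mm; leave it.
- square: loose try square, wooden stock 120 mm, steel blade 160 mm, lying flat; leave it.
- offcut: loose timber offcut 130 x 45 x 30 mm; leave it.
Not all that is in view belongs to the job. What is shaped like the plug_b but blue or green is not meant.

How it is judged:
By the outcome, as a careful person would: the job done as asked, in the order asked, and still so for the second after the job is handed in, with the robot touching nothing.
It also fails if it takes over 58 s, if anything falls off the work surface, if the arm or the gripper's body presses on something with over 40 N, if the wrist force passes 120 N, or if a joint passes its speed limit or range.

### The arm

A 7-joint arm with a two-finger parallel gripper is mounted at the origin on the work surface. World frame = base frame: x ahead of the robot, y to its left, z up, the work surface at z = 0. Lengths are in m, angles in rad, forces in N, time in s.
With the tool pointing down it reaches from about 0.425 to 0.925 m from the base axis. Payload 6.8 kg.
Tool frame: the origin (TCP) lies at the very end of the fingers, on their centre line; the grasp point (between the pads) lies bot.hold_point_z behind it (bot.hold_point_z is the distance from the TCP to the grasp point, in m); x points along the fingers, z is the direction in which the jaws open and shut, and the axes are right-handed (so a half turn about x gives the same grasp; the last joint's range is limited). The gripper opens to 85 mm and grips with 20 to 120 N. Pads are 22 mm wide; open, the fingers measure 114 mm over their backs; the gripper's body (76 mm by 85 mm) begins 54 mm behind the grasp point. The pads swing forward as they close: fully open they stand 13 mm farther back than shut.
Start: joints at [1.133, 0.477, 0.022, 1.555, -0.011, 1.109, -0.083], TCP at [0.219, -0.639, 0.231] pointing down, gripper open.
Joint ranges: [-2.96, 2.96], [-0.34, 2.1], [-1.41, 1.46], [0.24, 2.44], [-1.37, 4.51], [0.17, 1.92], [-2.96, 2.96]. Speed limits (rad/s): [2.39, 2.39, 3.14, 3.14, 3.14, 3.14, 3.14].

### API

Orientations are given as a unit quaternion [w, x, y, z].
In Python, from station import bot gives the robot as it stands.
- The arm moves only by the tool drive_tool, never from a script. Its arguments are lists of equal length, an entry for each row: "slide": the shift along the world's x, y, z in mm, a list of three; "turn": the turn, a rotation vector about the world's x, y, z in rad, a list of three; "gripper": the opening, from 0 (shut) to 1 (fully open). A call has 1 to 10 rows; each row is the pose to reach, as a shift and turn from the pose measured when the call began; what a row does not reach only later rows make up. A row lasts 1/10 s, in which the tool goes at most 50 mm and 8.59 degrees, less where a joint would pass 70% of its speed; a pose out of reach is approached as far as the arm can. A call with a gripper value outside its range is refused whole. The fingers move at their own pace and stop on an object; "squeeze" is the grip in N (left out, the last holds). Time passes only in rows, so rows that repeat a pose let the fingers close. It gives the time, the measured TCP pose, the force and the opening at its end, in the units of the state.
- bot.get_obs(): the state, without advancing time (a new reading comes with each control period).
- bot.read_camera(name): name is "scene" or "top" or "wrist"; returns a dict with "color" (400x640x3 uint8, red, green, blue), "fovy" (degrees; the focal length in pixels is half the picture's height over the tangent of half this angle, whatever the lens; pixels are square), "cx", "cy" (the principal point, pixels), "R" (3x3) and "t" (3): a world point X has camera coordinates R X + t. Camera axes: x right, y down, z forward; pixel columns grow to the right and rows downward; lengths in m; the calibration is good to about 2 mm. A picture is of the moment at which its call begins. There is no depth.
- bot.hand_in(): hands the job in, once; it reports no verdict.
The state is a dict: "t": time; "q": joint angles; "joint_vel": joint speeds; "joint_torque": joint torques, N m; "eef_pos": TCP position; "tool_rot": TCP orientation; "contact_force": force on the tool from outside, world axes, zero at the start; "torque": the same for the moment, N m; "gripper_width": opening from 0.0 (shut) to 1.0 (fully open).
Only numpy, scipy, OpenCV 4.12 (cv2) and the standard library are available. Lean on these libraries where they do the work, as an engineer would, in place of code of your own. Each camera call takes 0.05 s, during which the arm holds its last target.

## Working session

There is one attempt and no reset: what is moved stays moved. The work goes in short steps, Python scripts to look and compute and a tool call to move; the robot and the scene stay as the last step left them, time stands still between calls to the robot, and variables do not carry over. Pictures are saved under pics/ and viewed, and the job is handed in when it is done.

Besides the shell and the picture viewer there is one more tool, called by a JSON object that holds its "fn" and its "kwargs", one argument or row to a line. drive_tool: Moves the arm, as the interface text tells. Its arguments: {"type":"object","properties":{"slide":{"type":"array"},"turn":{"type":"array"},"gripper":{"type":"array"},"squeeze":{"type":"number"}},"required":["slide","turn","gripper"]}

```bash
ls; mkdir -p pics
cat > h.py <<'E'
import numpy as np, cv2
from station import bot
def snap(n,f):
    c=bot.read_camera(n); cv2.imwrite('pics/'+f+'.png',c['color'][:,:,::-1]); 
    np.savez('pics/'+f+'.npz',**{k:np.array(c[k]) for k in c}); return c
def load(f): return dict(np.load('pics/'+f+'.npz'))
def K(c): f=200/np.tan(np.radians(float(c['fovy']))/2); return f
def ray(c,u,v):
    f=K(c); d=c['R'].T@np.array([(u-c['cx'])/f,(v-c['cy'])/f,1]); o=-c['R'].T@c['t']; return o,d
def onz(c,u,v,z):
    o,d=ray(c,u,v); return o+d*(z-o[2])/d[2]
def proj(c,X):
    p=c['R']@np.asarray(X)+c['t']; f=K(c); return np.array([c['cx']+f*p[0]/p[2],c['cy']+f*p[1]/p[2]])
E
python3 - <<'E'
from h import *
print(bot.hold_point_z); o=bot.get_obs(); print(o)
for n in ['scene','top','wrist']:
    c=snap(n,n+'0'); print(n,c['fovy'],c['cx'],c['cy'],-c['R'].T@c['t'])
E
```

```text
pics
0.0187
{'t': 0.0, 'q': array([ 1.13288756,  0.47779945,  0.02236648,  1.55648325, -0.0115144 ,
        1.10931994, -0.08308183]), 'joint_vel': array([-6.62856140e-04,  1.46761468e-03,  3.79481973e-04, -4.47657749e-04,
        6.79624706e-04, -6.57359896e-05, -4.87716315e-04]), 'joint_torque': array([-9.42282968e-04, -5.96451795e+01,  1.60725430e+00, -2.81193370e+01,
        1.22981763e-02,  9.34686977e-03,  2.76039458e-05]), 'eef_pos': array([ 0.21837939, -0.6380472 ,  0.23031326]), 'tool_rot': array([ 0.5747292 ,  0.41148062,  0.57586617, -0.41078973]), 'contact_force': array([-0.51658069, -0.05812793, -0.86007871]), 'torque': array([-0.05441852,  0.00408218, -0.03302101]), 'gripper_width': 0.9953941748647553}
scene 56.55826259759687 321.50467552667976 194.18119240891212 [1.37863612 0.1737566  0.93488253]
top 49.22219296809772 305.6930610989294 194.63249301100723 [ 0.33070595 -0.03523896  1.32279489]
wrist 59.43848468130667 320.3707305655335 194.45387289335997 [ 0.28234519 -0.61569077  0.37273305]
```

View pics/scene0.png

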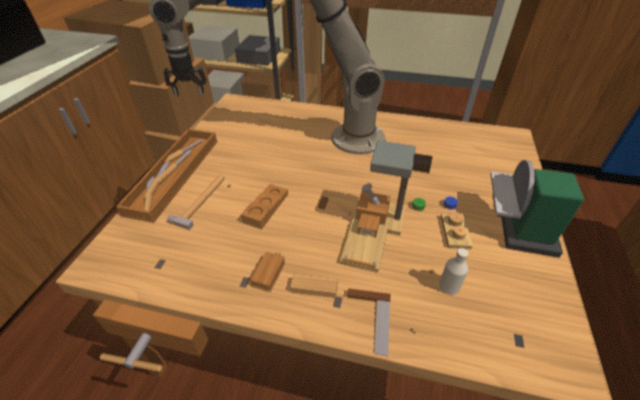

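View pics/top0.png

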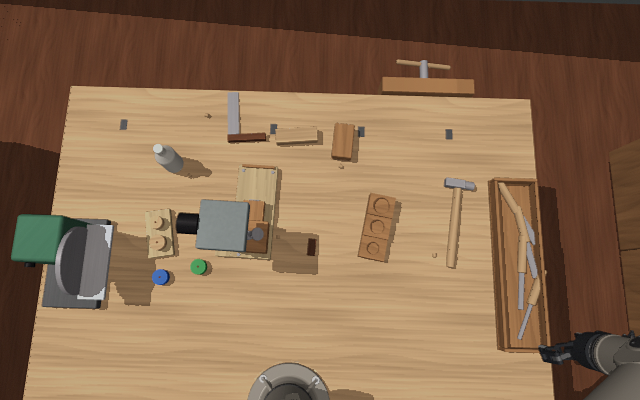

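View pics/wrist0.png

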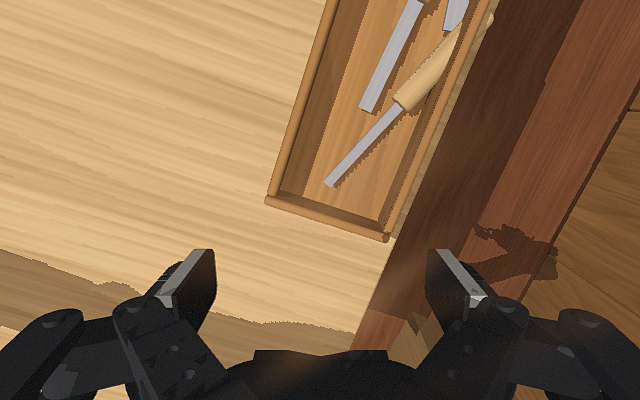

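Top view: jig at about (250,215), gauge (378,227), rest board (160,232), blue (161,277) and green (199,267) decoys. The arm is clear, so I'll enlarge these areas.

Run:
```python
import cv2
a=cv2.imread('pics/top0.png'); b=cv2.imread('pics/scene0.png')
cv2.imwrite('pics/c1.png',cv2.resize(a[155:275,185:325],None,fx=5,fy=5,interpolation=cv2.INTER_CUBIC))
cv2.imwrite('pics/c2.png',cv2.resize(a[185:270,350:405],None,fx=7,fy=7,interpolation=cv2.INTER_CUBIC))
cv2.imwrite('pics/c3.png',cv2.resize(b[135:275,300:430],None,fx=4.2,fy=4.2,interpolation=cv2.INTER_CUBIC))
```

```text
(no output)
```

View pics/c1.png

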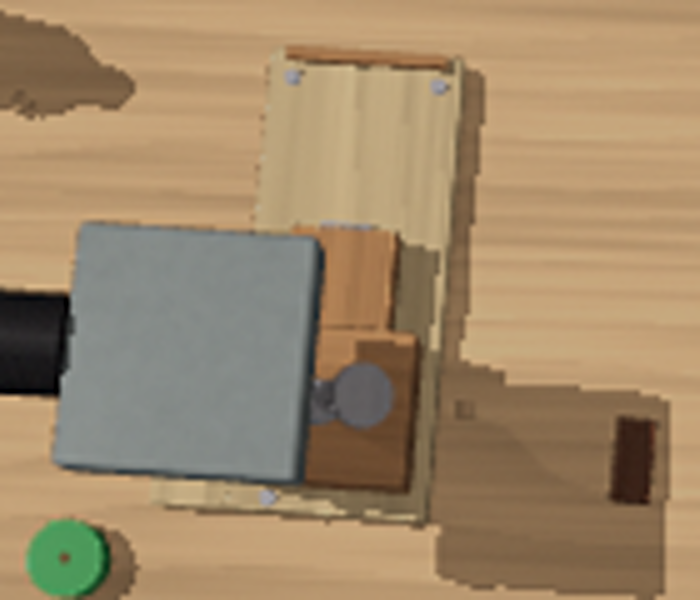

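View pics/c2.png

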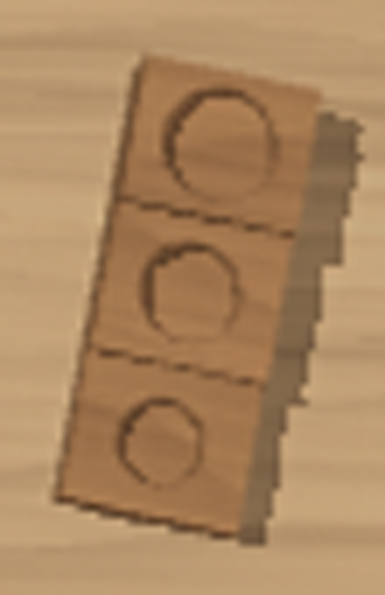

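View pics/c3.png

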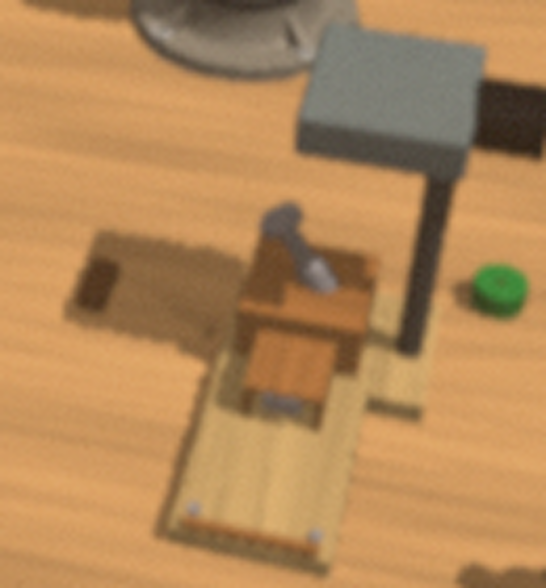

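Run:
```python
from h import *
c=load('top0'); s=load('scene0')
A=onz(c,277.4,166.6,.02);B=onz(c,270.4,259.4,.02);C=onz(c,239.4,165.4,.02)
print('deck',A,B,C,np.linalg.norm(A-B),np.linalg.norm(A-C))
d=(A-B)/np.linalg.norm(A-B); print('yaw',np.degrees(np.arctan2(d[1],d[0])))
e=(C-A)/np.linalg.norm(C-A); print(np.degrees(np.arctan2(-e[0],e[1])))
th=np.arctan2(d[1],d[0]); 
def jig(o,th,p): 
    X=np.array([-np.sin(th),np.cos(th),0]);Y=-np.array([np.cos(th),np.sin(th),0]); return o+X*p[0]+Y*p[1]+np.array([0,0,p[2]])
z=np.zeros(3)
o1=A-jig(z,th,[-60,-225,0] and np.array([-60,-225,20])/1000); o2=B-jig(z,th,np.array([-60,60,20])/1000); o3=C-jig(z,th,np.array([60,-225,20])/1000)
print('origins',o1,o2,o3)
o=(o1+o2)/2
# button triangulation
sb=(300+282/4.2,135+218/4.2)
oc,dc=ray(c,257.4,234); os,ds=ray(s,*sb)
M=np.stack([dc,-ds],1); t=np.linalg.lstsq(M,os-oc,rcond=None)[0]
p,q=oc+dc*t[0],os+ds*t[1]; print('button tri',p,q)
print('button pred',jig(o,th,np.array([-30,0,135])/1000), onz(c,257.4,234,.135))
for nm,uv,h in [('s1',(373,248.3),.026),('s2',(377.3,226.7),.034),('s3',(381.6,205.6),.042)]: print(nm,onz(c,*uv,h))
for P in [[-60,-225,20],[60,-225,20],[-60,60,20],[-30,0,135],[-18,60,280],[-18,-60,280],[100,60,280],[-50,45,75]]:
    P=jig(o,th,np.array(P)/1000); print(P.round(3),proj(c,P).round(1),proj(s,P).round(1))
```

```text
deck [0.69090804 0.06146151 0.02      ] [0.40627374 0.06960045 0.02      ] [0.69108451 0.17906996 0.02      ] 0.2847506433517394 0.11760858667651476
yaw -1.637891314177277
-0.08597243081957266
origins [4.67714933e-01 1.27868101e-01 1.73472348e-17] [4.67964188e-01 1.27860974e-01 1.73472348e-17] [4.64461480e-01 1.25525584e-01 1.73472348e-17]
button tri [0.46748684 0.09942126 0.1316767 ] [0.46740082 0.09994562 0.1317261 ]
button pred [0.46698208 0.09787679 0.135     ] [0.46710521 0.09904555 0.135     ]
s1 [ 0.4478186  -0.23278875  0.026     ]
s2 [ 0.51145789 -0.24440683  0.034     ]
s3 [ 0.57410953 -0.25612293  0.042     ]
[0.691 0.061 0.02 ] [277.4 166.6] [340.7 259.9]
[0.694 0.181 0.02 ] [238.7 164.3] [380.  268.4]
[0.406 0.07  0.02 ] [270.4 259.4] [358.9 197.9]
[0.467 0.098 0.135] [257.8 234.1] [366.6 186. ]
[0.407 0.112 0.28 ] [244.3 251.7] [377.5 139. ]
[0.527 0.108 0.28 ] [248.6 202.2] [370.9 162.1]
[0.411 0.23  0.28 ] [194.8 248.7] [416.3 144.7]
[0.421 0.079 0.075] [265.8 252.7] [361.9 189.7]
```

```bash
cat >> h.py <<'E'
from scipy.spatial.transform import Rotation as Ro
def cur():
    o=bot.get_obs(); q=o['tool_rot']; return np.array(o['eef_pos']),Ro.from_quat([q[1],q[2],q[3],q[0]]),o
TH=np.radians(-1.4); JO=np.array([.4678,.1275,0])
JR=np.array([[-np.sin(TH),-np.cos(TH),0],[np.cos(TH),-np.sin(TH),0],[0,0,1]])
def jig(p): return JO+JR@(np.array(p)/1000)
def tool(x,z):
    x=np.array(x,float);x/=np.linalg.norm(x); z=np.array(z,float); z-=x*(x@z); z/=np.linalg.norm(z)
    return Ro.from_matrix(np.stack([x,np.cross(z,x),z],1))
def delta(P,R):
    p,r,o=cur(); print('slide',((np.array(P)-p)*1000).round(1),'turn',(R*r.inv()).as_rotvec().round(4))
E
python3 - <<'E'
from h import *
p,r,o=cur(); print(p,r.as_matrix().round(3))
c=load('wrist0'); print('cam in tool',r.inv().apply(-c['R'].T@c['t']-p), 'cam fwd in tool',r.inv().apply(c['R'][2]))
a=JR@np.array([-np.sin(np.radians(32)),0,np.cos(np.radians(32))]); print('axis',a,jig([-30,0,135]))
P=jig([-30,0,135])+.06*a
for z in ([1,0,0],[-1,0,0],[0,1,.6],[0,-1,-.6]):
    print(z); delta(P,tool(-a,JR@(np.array([-z[1]*0+z[1],-z[0],z[2]]))))
E
```

```text
[ 0.21843    -0.63819636  0.23055839] [[-0.001  0.946  0.324]
 [ 0.001  0.324 -0.946]
 [-1.    -0.    -0.001]]
cam in tool [-0.142181    0.06774374 -0.00079749] cam fwd in tool [ 9.64118903e-01 -2.65470420e-01 -4.44427298e-04]
axis [-0.01294708 -0.52976108  0.8480481 ] [0.46706703 0.09750896 0.135     ]
[1, 0, 0]
slide [247.9 703.9 -44.7] turn [ 0.478  -0.3523  1.1828]
[-1, 0, 0]
slide [247.9 703.9 -44.7] turn [ 0.3845  0.5271 -1.8674]
[0, 1, 0.6]
slide [247.9 703.9 -44.7] turn [ 0.1196 -0.7762  2.689 ]
[0, -1, -0.6]
slide [247.9 703.9 -44.7] turn [ 0.5535  0.085  -0.345 ]
```

{"fn": "drive_tool", "kwargs": {
  "slide": [
    [25, 45, 20],
    [50, 90, 40],
    [75, 135, 60],
    [100, 180, 60],
    [125, 225, 60],
    [150, 270, 60],
    [175, 315, 60],
    [200, 360, 60],
    [220, 400, 60],
    [230, 440, 60]
  ],
  "turn": [
    [0, 0, 0],
    [0, 0, 0],
    [0.05, 0, -0.03],
    [0.1, 0.01, -0.07],
    [0.17, 0.02, -0.12],
    [0.25, 0.04, -0.16],
    [0.3, 0.05, -0.19],
    [0.35, 0.05, -0.22],
    [0.4, 0.06, -0.25],
    [0.45, 0.07, -0.28]
  ],
  "gripper": [0, 0, 0, 0, 0, 0, 0, 0, 0, 0]
}}

```text
t: 1.15
eef_pos: [0.4472, -0.2038, 0.2904]
tool_rot: [0.385, 0.591, 0.61, -0.362]
contact_force: [0.2, -0.3, -0.9]
gripper_width: -0.002
```

Run:
```python
from h import *
p,r,o=cur(); print(p,o['q'].round(3),o['gripper_width'],o['t'])
a=JR@np.array([-np.sin(np.radians(32)),0,np.cos(np.radians(32))])
R=tool(-a,JR@np.array([-1,0,-.6]))
delta(jig([-30,0,135])+.05*a,R)
```

```text
[ 0.44722188 -0.20379261  0.29044778] [ 0.694  0.286 -0.176  1.777 -0.351  1.339 -0.883] -0.0016945953209315224 1.15
slide [  19.2  274.8 -113. ] turn [ 0.1013  0.0149 -0.0644]
```

{"fn": "drive_tool", "kwargs": {
  "slide": [
    [3, 45, -10],
    [6, 90, -25],
    [10, 135, -45],
    [14, 180, -70],
    [17, 225, -90],
    [19, 262, -108],
    [19, 275, -113],
    [19, 275, -113]
  ],
  "turn": [
    [0.03, 0.0, -0.02],
    [0.06, 0.01, -0.04],
    [0.1, 0.015, -0.064],
    [0.1, 0.015, -0.064],
    [0.1, 0.015, -0.064],
    [0.1, 0.015, -0.064],
    [0.1, 0.015, -0.064],
    [0.1, 0.015, -0.064]
  ],
  "gripper": [0, 0, 0, 0, 0, 0, 0, 0]
}}

```text
t: 1.95
eef_pos: [0.4651, 0.0731, 0.177]
tool_rot: [0.339, 0.624, 0.612, -0.347]
contact_force: [0.1, -0.7, -0.2]
gripper_width: 0.001
```

Run:
```python
from h import *
p,r,o=cur(); print(p,o['q'].round(3),o['contact_force'],o['t'])
a=JR@np.array([-np.sin(np.radians(32)),0,np.cos(np.radians(32))])
R=tool(-a,JR@np.array([-1,0,-.6]))
for d in (.05,0,-.04): delta(jig([-30,0,135])+d*a,R)
snap('wrist','w1');c=snap('scene','s1')['color'][:,:,::-1]; cv2.imwrite('pics/s1c.png',cv2.resize(c[80:240,270:450],None,fx=3.6,fy=3.6,interpolation=cv2.INTER_CUBIC))
```

```text
[0.46511679 0.0730766  0.17697707] [ 0.41   0.313 -0.383  2.102 -0.601  0.859 -1.124] [ 0.06834978 -0.73095162 -0.24068659] 1.95
slide [ 1.3 -2.1  0.4] turn [ 0.0004 -0.0018 -0.0042]
slide [  2.   24.4 -42. ] turn [ 0.0004 -0.0018 -0.0042]
slide [  2.5  45.6 -75.9] turn [ 0.0004 -0.0018 -0.0042]
```

View pics/s1c.png

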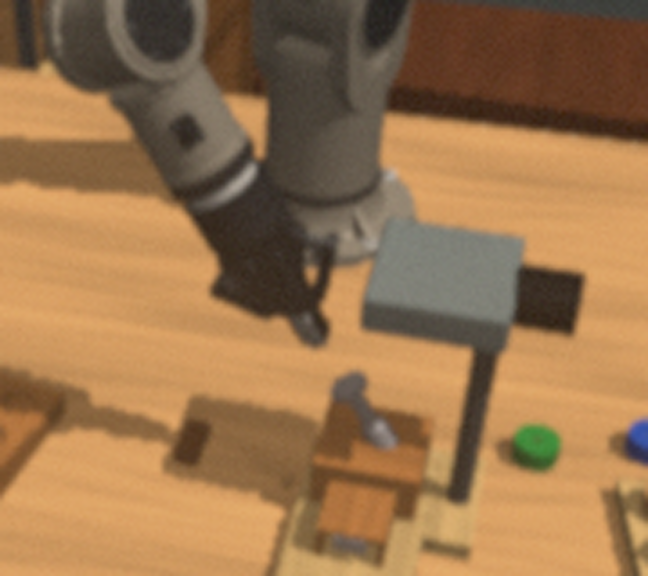

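View pics/w1.png

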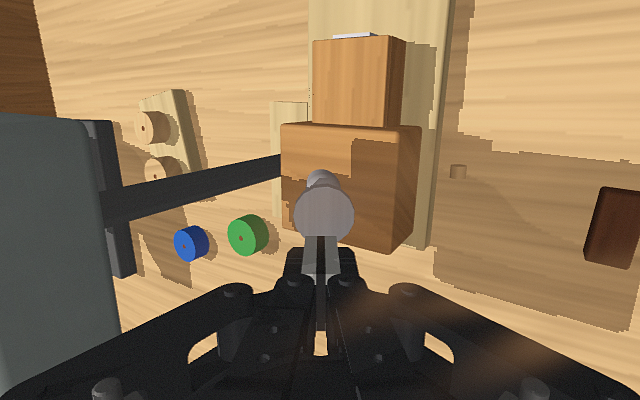

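Run:
```python
from h import *
p,r,o=cur(); c=load('w1')
a=JR@np.array([-np.sin(np.radians(32)),0,np.cos(np.radians(32))])
print(proj(c,p),proj(c,jig([-30,0,135])))
P=jig([-30,0,135]); oo,d=ray(c,324,213); X=oo+d*(((P-oo)@a)/(d@a)); print(X,P, r.inv().apply(X-p))
print([proj(c,jig(q)).round(0) for q in ([-50,45,75],[-50,-45,75],[50,-45,75])])
```

```text
[327.14755703 255.00001334] [324.02104762 216.99572086]
[0.46948418 0.09747181 0.1350137 ] [0.46706703 0.09750896 0.135     ] [ 0.05088502  0.00197275 -0.00097167]
[array([391., 258.]), array([399., 131.]), array([278., 125.])]
```

{"fn": "drive_tool", "kwargs": {
  "slide": [
    [2, 6, -10],
    [3, 14, -24],
    [3, 22, -38],
    [3, 25, -43],
    [3, 28, -48],
    [3, 31, -52],
    [3, 34, -57],
    [3, 36, -61],
    [3, 39, -65]
  ],
  "turn": [
    [0, 0, 0],
    [0, 0, 0],
    [0, 0, 0],
    [0, 0, 0],
    [0, 0, 0],
    [0, 0, 0],
    [0, 0, 0],
    [0, 0, 0],
    [0, 0, 0]
  ],
  "gripper": [0, 0, 0, 0, 0, 0, 0, 0, 0]
}}

```text
t: 2.95
eef_pos: [0.4705, 0.1076, 0.1129]
tool_rot: [0.34, 0.627, 0.609, -0.348]
contact_force: [-2.9, -7.5, 6.2]
gripper_width: 0.0
```

Run:
```python
from h import *
p,r,o=cur(); print(o['contact_force'],o['t'])
a=JR@np.array([-np.sin(np.radians(32)),0,np.cos(np.radians(32))])
v=p-jig([-30,0,135]); print('along',v@a*1000,'off',r.inv().apply(v)*1000,'F axis',o['contact_force']@a)
R=tool(-a,JR@np.array([-1,0,-.6]))
for d in (-.04,-.043): delta(jig([-30,0,135])+[.001,0,0]+d*a,R)
```

```text
[-2.88383332 -7.52720976  6.194152  ] 2.95
along -24.19031548992205 off [24.20960192  3.09794363  2.98584437] F axis 9.277898796737013
slide [ -1.9  11.1 -11.8] turn [0.0032 0.0019 0.0027]
slide [ -1.9  12.6 -14.3] turn [0.0032 0.0019 0.0027]
```

{"fn": "drive_tool", "kwargs": {
  "slide": [
    [-1, 2, -3],
    [-1, 4, -5],
    [-2, 6, -7],
    [-2, 8, -9],
    [-2, 10, -11],
    [-2, 11, -13],
    [-2, 12, -14]
  ],
  "turn": [
    [0, 0, 0],
    [0, 0, 0],
    [0, 0, 0],
    [0, 0, 0],
    [0, 0, 0],
    [0, 0, 0],
    [0, 0, 0]
  ],
  "gripper": [0, 0, 0, 0, 0, 0, 0]
}}

```text
t: 3.65
eef_pos: [0.4708, 0.1163, 0.0995]
tool_rot: [0.341, 0.628, 0.607, -0.348]
contact_force: [-7.8, -22.4, 29.0]
gripper_width: -0.001
```

```bash
cat >> h.py <<'E'
AX=JR@np.array([-np.sin(np.radians(32)),0,np.cos(np.radians(32))])
E
python3 - <<'E'
from h import *
p,r,o=cur(); print(o['contact_force'],o['t']); a=AX
v=p-jig([-30,0,135]); print('along',v@a*1000,'off',r.inv().apply(v)*1000,'F axis',o['contact_force']@a)
snap('wrist','w2')
E
```

```text
[ -7.75111062 -22.38499302  28.97798715] 3.65
along -40.10242197094882 off [40.14469863  2.9673633   2.49516256] F axis 36.53377913081709
```

View pics/w2.png

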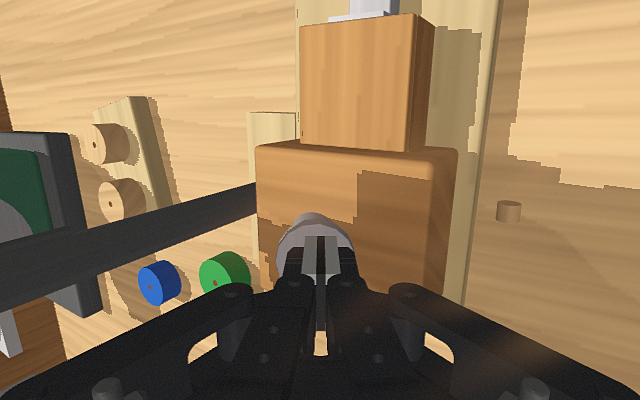

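Force rose to 37 N at 40.1 mm of travel, which is the hard stop. Retracting along the axis.

{"fn": "drive_tool", "kwargs": {
  "slide": [
    [0, -4, 6],
    [0, -8, 13],
    [0, -14, 22],
    [-1, -21, 34],
    [-1, -32, 51],
    [-1, -45, 72],
    [-1, -62, 100],
    [0, -85, 130]
  ],
  "turn": [
    [0, 0, 0],
    [0, 0, 0],
    [0, 0, 0],
    [0, 0, 0],
    [0, 0, 0],
    [0, 0, 0],
    [0, 0, 0],
    [0, 0, 0]
  ],
  "gripper": [0, 0, 0, 0, 0, 0, 0, 0]
}}

```text
t: 4.5
eef_pos: [0.4703, 0.0317, 0.231]
tool_rot: [0.341, 0.628, 0.607, -0.348]
contact_force: [1.8, -0.2, -0.6]
gripper_width: -0.003
```

Run:
```python
from h import *
p,r,o=cur(); print(p,o['contact_force'],o['t'])
snap('wrist','w3'); t=snap('top','t3')['color'][:,:,::-1];s=snap('scene','s3')['color'][:,:,::-1]
f=lambda a:cv2.resize(a,(390,390),interpolation=cv2.INTER_CUBIC)
cv2.imwrite('pics/c4.png',np.hstack([f(t[155:255,200:300]),f(s[180:280,320:420])]))
```

```text
[0.47026814 0.03173743 0.23102595] [ 1.79107277 -0.17407714 -0.60282501] 4.5
```

View pics/c4.png

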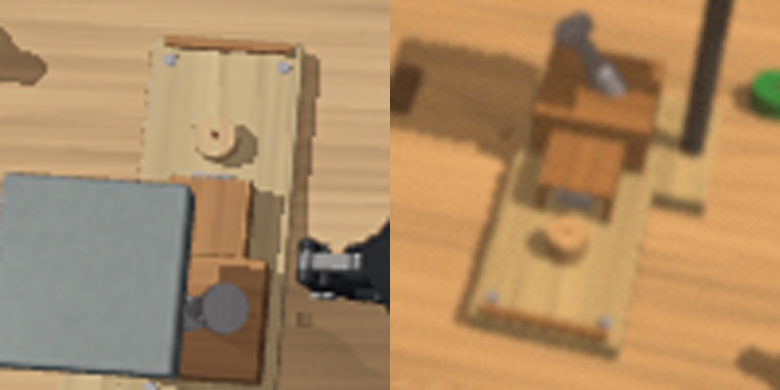

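View pics/w3.png

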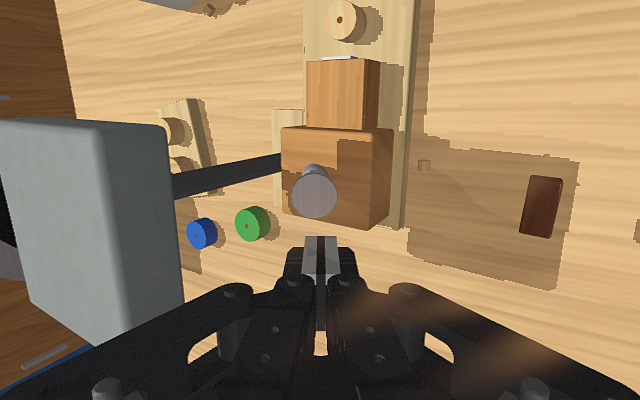

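The plug is on the open deck (top px ≈ (255,190), wrist px (341,20)), the plunger is back up, and the flap is shut.

Run:
```python
from h import *
p,r,o=cur()
X1=onz(load('t3'),255.1,189.6,.044);X2=onz(load('w3'),341,20,.044)
print(X1,X2)
for X in (X1,X2): print('jig',(JR.T@(X-JO)*1000).round(1))
R=tool([0,0,-1],JR@np.array([-1,0,0])); 
X=(X1+X2)/2
delta([X[0],X[1],.20],R)
```

```text
[0.61076895 0.12338547 0.044     ] [0.61014609 0.12223201 0.044     ]
jig [  -0.6 -143.    44. ]
jig [  -1.8 -142.4   44. ]
slide [137.9  92.9 -31.6] turn [-0.5508  0.0263  0.0071]
```

{"fn": "drive_tool", "kwargs": {
  "slide": [
    [40, -10, 20],
    [85, -10, 30],
    [125, -5, 30],
    [140, 10, 30],
    [140, 30, 20],
    [140, 50, 10],
    [140, 70, 0],
    [139, 88, -5],
    [138, 93, -10],
    [138, 93, -10]
  ],
  "turn": [
    [0, 0, 0],
    [-0.14, 0, 0],
    [-0.28, 0.01, 0],
    [-0.42, 0.02, 0],
    [-0.55, 0.026, 0.007],
    [-0.55, 0.026, 0.007],
    [-0.55, 0.026, 0.007],
    [-0.55, 0.026, 0.007],
    [-0.55, 0.026, 0.007],
    [-0.55, 0.026, 0.007]
  ],
  "gripper": [0, 0, 0.5, 1, 1, 1, 1, 1, 1, 1]
}}

```text
t: 5.65
eef_pos: [0.6093, 0.1243, 0.22]
tool_rot: [-0.494, -0.505, -0.495, 0.506]
contact_force: [-0.2, -0.7, -0.5]
gripper_width: 1.002
```

Run:
```python
from h import *
p,r,o=cur(); print(p,o['contact_force'],o['t'],o['q'].round(2),o['gripper_width'])
snap('wrist','w4'); s=snap('scene','s4')['color'][:,:,::-1]
cv2.imwrite('pics/c5.png',cv2.resize(s[40:280,240:470],None,fx=2.4,fy=2.4,interpolation=cv2.INTER_CUBIC))
```

```text
[0.60926143 0.12425613 0.219967  ] [-0.21365735 -0.70953119 -0.49530926] 5.65 [-0.12  0.41 -0.24  1.69  0.11  1.06 -1.99] 1.0017165570320918
```

View pics/c5.png

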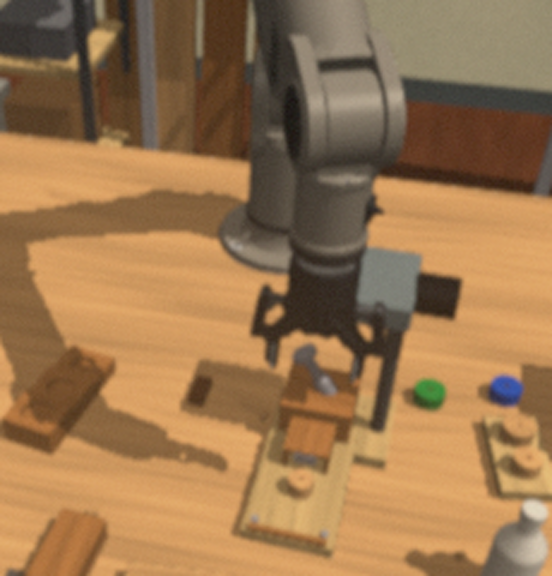

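View pics/w4.png

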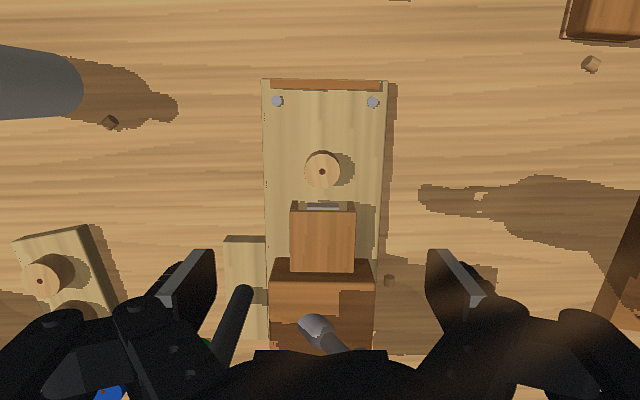

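Run:
```python
from h import *
p,r,o=cur();c=load('w4')
a=c['color'][130:200,280:370,::-1]; cv2.imwrite('pics/c6.png',cv2.resize(a,None,fx=7,fy=7,interpolation=cv2.INTER_CUBIC))
X=onz(c,322,171,.044); print(X,(JR.T@(X-JO)*1000).round(1), np.linalg.norm(onz(c,304.5,170,.044)-onz(c,340,170,.044)))
print('board',[onz(c,u,v,.044) for u,v in((40,281),)])
R=tool([0,0,-1],JR@np.array([-1,0,0])); delta([X[0],X[1],.10],R)
# pose error of the deck in this view
print([proj(c,jig(q)).round(0) for q in ([-60,-225,20],[60,-225,20])])
```

```text
[0.61109065 0.12386998 0.044     ] [-1.000e-01 -1.433e+02  4.400e+01] 0.032820388871931734
board [array([0.50359144, 0.41181517, 0.044     ])]
slide [   0.6    2.  -121.2] turn [-0.0002 -0.0004  0.0007]
[array([387.,  80.]), array([258.,  79.])]
```

View pics/c6.png

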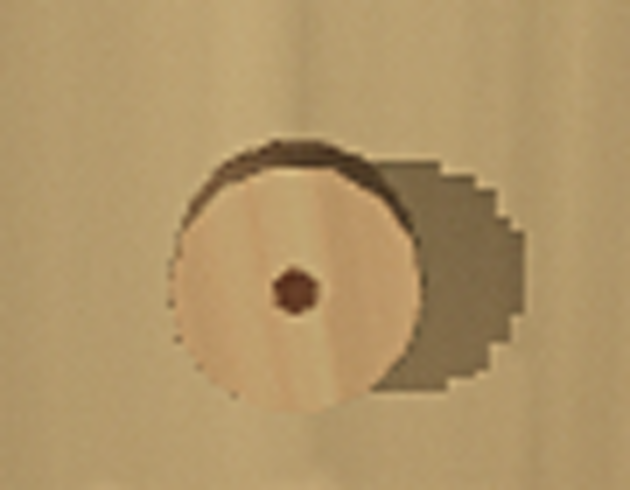

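{"fn": "drive_tool", "kwargs": {
  "slide": [
    [1, 0, -40],
    [1, 0, -80],
    [1, 0, -120],
    [1, 0, -155],
    [1, 0, -175],
    [1, 0, -187],
    [1, 0, -190],
    [1, 0, -190]
  ],
  "turn": [
    [0, 0, 0],
    [0, 0, 0],
    [0, 0, 0],
    [0, 0, 0],
    [0, 0, 0],
    [0, 0, 0],
    [0, 0, 0],
    [0, 0, 0]
  ],
  "gripper": [1, 1, 1, 1, 1, 1, 1, 1]
}}

```text
t: 6.55
eef_pos: [0.6121, 0.1215, 0.0318]
tool_rot: [0.494, 0.507, 0.493, -0.506]
contact_force: [0.0, 0.2, 0.4]
gripper_width: 1.0
```

Run:
```python
from h import *
p,r,o=cur(); print(p,o['contact_force'],o['t'])
snap('wrist','w5')
```

```text
[0.61213989 0.12149573 0.03184705] [0.01070733 0.18235807 0.4286419 ] 6.55
```

View pics/w5.png

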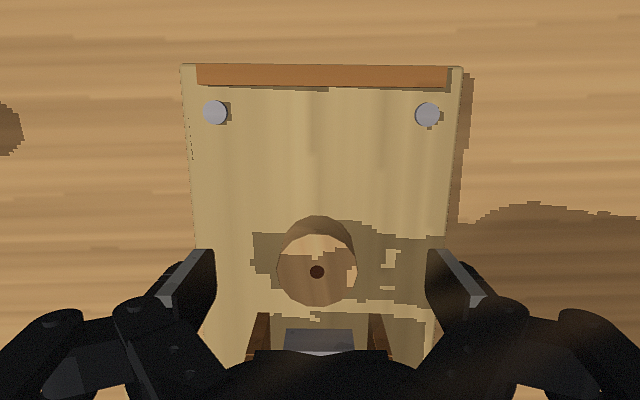

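Run:
```python
from h import *
p,r,o=cur();c=load('w5'); X=onz(c,317,272,.044); print(X,(r.inv().apply(X-p)*1000).round(1), proj(c,p))
```

```text
[0.6107745  0.12380121 0.044     ] [-11.6  -1.7  -2. ] [321.75897112 255.82095802]
```

{"fn": "drive_tool", "kwargs": {
  "slide": [
    [-1, 2, -3],
    [-1, 2, -3],
    [-1, 2, -3],
    [-1, 2, -3],
    [-1, 2, -3],
    [-1, 2, -3],
    [-1, 2, -3],
    [-1, 2, -3]
  ],
  "turn": [
    [0, 0, 0],
    [0, 0, 0],
    [0, 0, 0],
    [0, 0, 0],
    [0, 0, 0],
    [0, 0, 0],
    [0, 0, 0],
    [0, 0, 0]
  ],
  "gripper": [1, 0, 0, 0, 0, 0, 0, 0],
  "squeeze": 40
}}

```text
t: 7.4
eef_pos: [0.6118, 0.1239, 0.0299]
tool_rot: [0.494, 0.507, 0.493, -0.506]
contact_force: [-1.7, 0.1, 6.8]
gripper_width: 0.373
```

Run:
```python
from h import *
p,r,o=cur(); print(p,o['contact_force'],o['t'],o['gripper_width']*85)
snap('wrist','w6')
```

```text
[0.61178228 0.12387803 0.02990935] [-1.68328205  0.11806272  6.79258686] 7.4 31.666319735788456
```

View pics/w6.png

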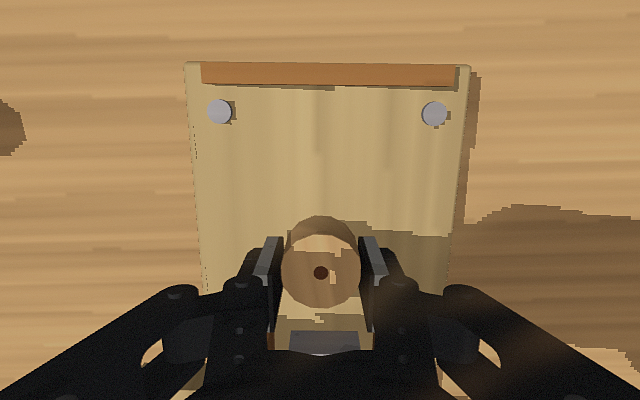

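{"fn": "drive_tool", "kwargs": {
  "slide": [
    [0, 0, 15],
    [0, 0, 55],
    [0, 0, 100],
    [0, -20, 135],
    [0, -60, 150],
    [-20, -105, 150],
    [-45, -145, 150],
    [-70, -185, 150],
    [-95, -225, 150],
    [-120, -265, 150]
  ],
  "turn": [
    [0, 0, 0],
    [0, 0, 0],
    [0, 0, 0],
    [0, 0, 0],
    [0, 0, -0.03],
    [0, 0, -0.06],
    [0, 0, -0.09],
    [0, 0, -0.12],
    [0, 0, -0.15],
    [0, 0, -0.16]
  ],
  "gripper": [0, 0, 0, 0, 0, 0, 0, 0, 0, 0]
}}

```text
t: 8.45
eef_pos: [0.4905, -0.1426, 0.1807]
tool_rot: [0.452, 0.545, 0.451, -0.544]
contact_force: [0.8, -0.3, -1.0]
gripper_width: 0.376
```

Run:
```python
from h import *
p,r,o=cur(); print(p,o['contact_force'],o['t'],o['gripper_width']*85)
snap('wrist','w7'); delta([.448-.05,-.2328,.15],tool([0,0,-1],[-np.sin(np.radians(10.5)),-np.cos(np.radians(10.5)),0]))
```

```text
[ 0.49053635 -0.14259245  0.18073716] [ 0.834185   -0.29169283 -0.99574829] 8.45 31.97088742434931
slide [-87.4 -82.  -30.3] turn [ 0.0038 -0.0013  0.013 ]
```

View pics/w7.png

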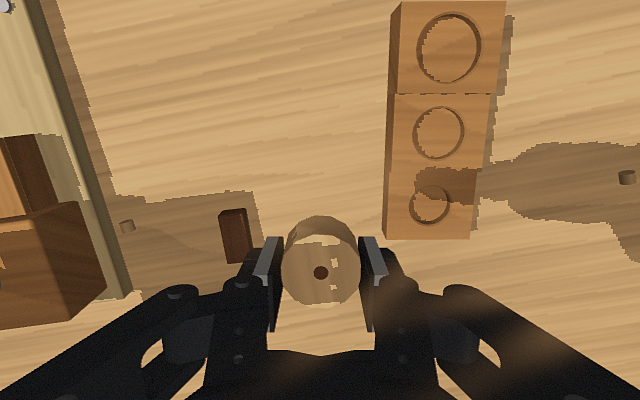

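Run:
```python
from h import *
c=load('w7'); a=c['color'][0:250,370:520,::-1]; cv2.imwrite('pics/c7.png',cv2.resize(a,None,fx=2.4*1,fy=2.4,interpolation=cv2.INTER_CUBIC))
a=c['color'][170:240,390:480,::-1]; cv2.imwrite('pics/c8.png',cv2.resize(a,None,fx=7,fy=7,interpolation=cv2.INTER_CUBIC))
for u,v,z in((430.5,205,.026),(438,132,.034),(448.5,47.5,.042)): print(onz(c,u,v,z))
```

```text
[ 0.44934367 -0.23297593  0.026     ]
[ 0.51319091 -0.24335614  0.034     ]
[ 0.57521429 -0.25474727  0.042     ]
```

View pics/c8.png

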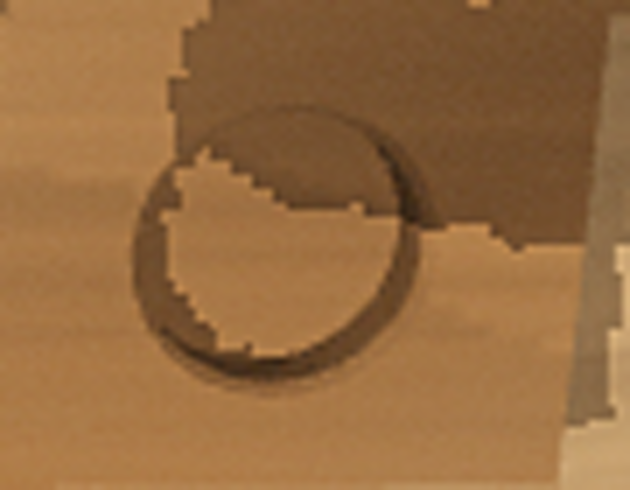

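```bash
cat >> h.py <<'E'
def plugoff(c,u,v,h=.0141):
    p,r,o=cur(); X=onz(c,u,v,p[2]+h); return X-p
E
python3 - <<'E'
from h import *
c=load('w7'); d=plugoff(c,321,272.5); print('plug-TCP mm',d*1000)
S=np.array([.449,-.2329]); p,r,o=cur()
P=np.array([S[0]-d[0],S[1]-d[1],.075]); delta(P,tool([0,0,-1],[-np.sin(np.radians(10.5)),-np.cos(np.radians(10.5)),0]))
E
```

```text
plug-TCP mm [ 4.22003867  9.1100389  14.1       ]
slide [ -40.6  -91.2 -105.3] turn [ 0.0038 -0.0013  0.013 ]
```

Run:
```python
from h import *
p,r,o=cur(); print(p,o['t'],o['joint_vel'].round(3))
c=load('w7'); print(-c['R'].T@c['t'], p+r.apply([-0.142181 , 0.06774374 ,-0.00079749]),)
print(proj(c,p))
for f in('w1','w6','w5'):
  c=load(f); print(f,-c['R'].T@c['t'])
c=load('w6'); X=onz(c,321,272.5,.044); print(X-np.array([0.61178228,0.12387803,0.02990935]))
```

```text
[ 0.48539863 -0.15082853  0.1802502 ] 8.5 [-0.041  0.032  0.001 -0.033  0.029  0.016 -0.146]
[ 0.55639678 -0.15421733  0.32326391] [ 0.55218758 -0.16272415  0.32238752]
[342.77788706 262.4201696 ]
w1 [ 0.53124535 -0.00292544  0.29752361]
w6 [0.67892263 0.12290641 0.17237559]
w5 [0.67950231 0.12055664 0.17420687]
[-0.00062685  0.00065982  0.01409065]
```

{"fn": "drive_tool", "kwargs": {
  "slide": [
    [-12, -28, -15],
    [-24, -56, -40],
    [-34, -78, -70],
    [-36, -83, -90],
    [-36, -83, -100],
    [-36, -83, -105],
    [-36, -83, -105],
    [-36, -83, -105]
  ],
  "turn": [
    [0, 0, 0.01],
    [0, 0, 0.01],
    [0, 0, 0.01],
    [0, 0, 0.01],
    [0, 0, 0.01],
    [0, 0, 0.01],
    [0, 0, 0.01],
    [0, 0, 0.01]
  ],
  "gripper": [0, 0, 0, 0, 0, 0, 0, 0]
}}

```text
t: 9.3
eef_pos: [0.4505, -0.2332, 0.0762]
tool_rot: [-0.453, -0.543, -0.451, 0.545]
contact_force: [0.6, 0.4, -0.5]
gripper_width: 0.38
```

Run:
```python
from h import *
p,r,o=cur(); print(p,o['t'],abs(o['joint_vel']).max(),o['contact_force'])
c=snap('wrist','w8'); s=snap('scene','s8')['color'][:,:,::-1]
cv2.imwrite('pics/c9.png',np.hstack([cv2.resize(c['color'][130:330,230:430,::-1],(380,380)),cv2.resize(s[165:235,230:300],(380,380),interpolation=cv2.INTER_CUBIC)]))
d=onz(c,321,272.5,p[2]+.0141)-p; print(d, r.as_matrix()[:,0])
delta([.449,-.2329,.075],tool([0,0,-1],[-np.sin(np.radians(10.5)),-np.cos(np.radians(10.5)),0]))
```

```text
[ 0.45052929 -0.23324151  0.07618075] 9.3 0.0052747586981475945 [ 0.57507483  0.3620928  -0.50775908]
[-0.00063472  0.00088938  0.0141    ] [ 2.44243714e-04 -4.07801781e-03 -9.99991655e-01]
slide [-1.4  0.6 -1.2] turn [0.0043 0.0004 0.002 ]
```

View pics/c9.png

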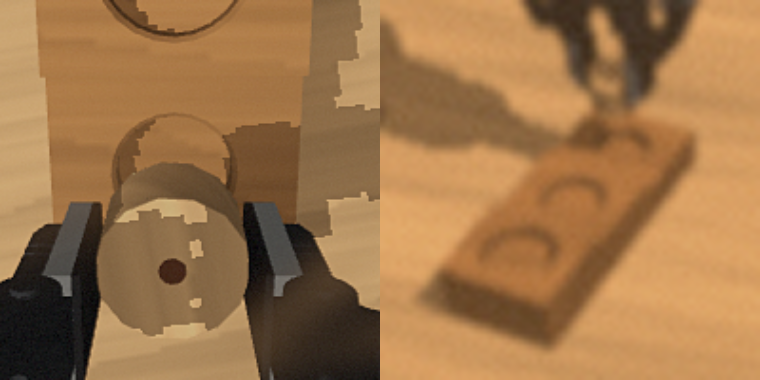

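View pics/w8.png

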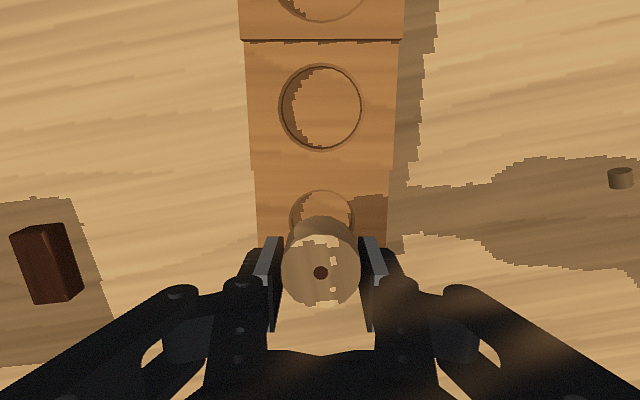

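Run:
```python
from h import *
p,r,o=cur();c=load('w8')
a=c['color'][50:240,230:420,::-1]; cv2.imwrite('pics/c10.png',cv2.resize(a,None,fx=3.1,fy=3.1,interpolation=cv2.INTER_CUBIC))
s2=onz(c,320.7,107,.034); print(s2)
t=np.radians(-10.4); print('s1 from s2',s2-.064*np.array([np.cos(t),np.sin(t),0]))
print('top edge',onz(c,322,189,.026),'L,R',onz(c,289,217,.026),onz(c,355,217,.026))
X=onz(c,320.7,272.5,p[2]+.0141); print('plug',X)
```

```text
[ 0.51243601 -0.24414726  0.034     ]
s1 from s2 [ 0.44948744 -0.23259403  0.034     ]
top edge [ 0.46771372 -0.23659265  0.026     ] L,R [ 0.45475759 -0.21472309  0.026     ] [ 0.44768143 -0.2523567   0.026     ]
plug [ 0.44992999 -0.23223522  0.09030553]
```

View pics/c10.png

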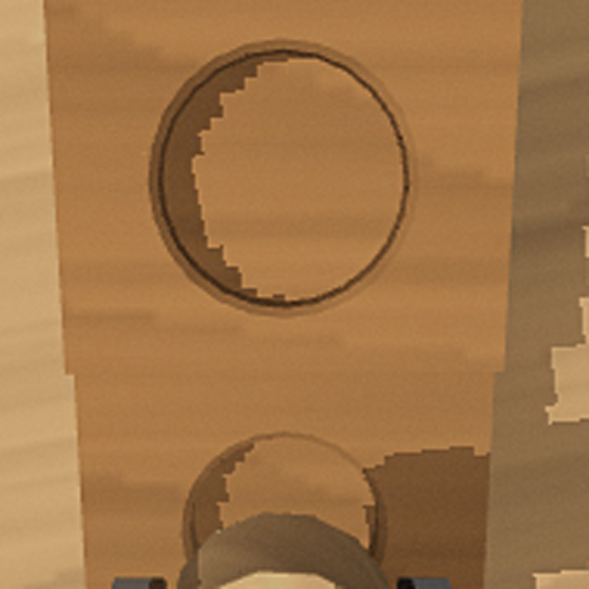

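{"fn": "drive_tool", "kwargs": {
  "slide": [
    [-1, -1, -12],
    [-1, -1, -25],
    [-1, -1, -34],
    [-1, -1, -38],
    [-1, -1, -40],
    [-1, -1, -42],
    [-1, -1, -44],
    [-1, -1, -45],
    [-1, -1, -45]
  ],
  "turn": [
    [0.004, 0, 0],
    [0.004, 0, 0],
    [0.004, 0, 0],
    [0.004, 0, 0],
    [0.004, 0, 0],
    [0.004, 0, 0],
    [0.004, 0, 0],
    [0.004, 0, 0],
    [0.004, 0, 0]
  ],
  "gripper": [0, 0, 0, 0, 0, 0, 0, 0, 0]
}}

```text
t: 10.3
eef_pos: [0.4494, -0.2346, 0.0313]
tool_rot: [0.452, 0.544, 0.451, -0.544]
contact_force: [-0.6, 0.1, 0.4]
gripper_width: 0.374
```

Run:
```python
from h import *
p,r,o=cur(); print(p,'bottom',p[2]-.0099,o['t'],o['contact_force'],r.as_matrix()[:,0])
c=snap('wrist','w9'); cv2.imwrite('pics/c11.png',cv2.resize(c['color'][130:330,200:440,::-1],(720,600)))
```

```text
[ 0.44943067 -0.23455943  0.03127191] bottom 0.02137191042169035 10.3 [-0.64092684  0.0508288   0.44287311] [ 5.53606750e-04 -3.93399244e-04 -9.99999769e-01]
```

View pics/c11.png

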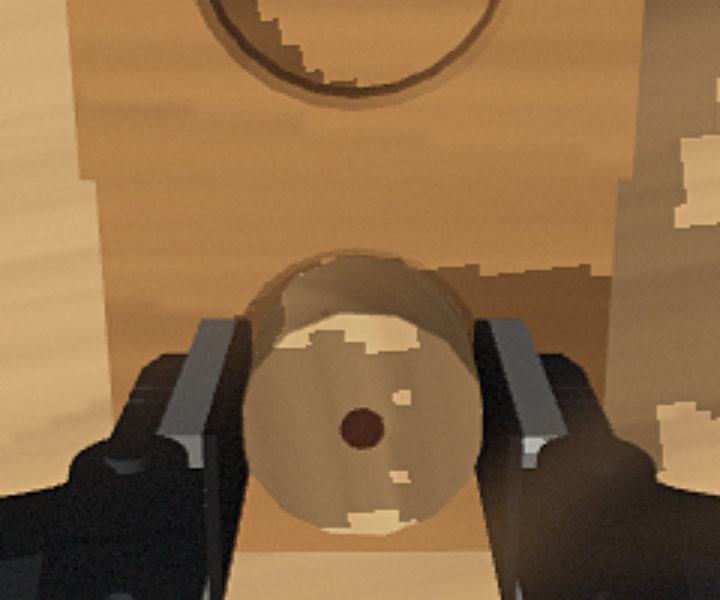

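{"fn": "drive_tool", "kwargs": {
  "slide": [
    [0, 0, -1],
    [0, 0, -2],
    [0, 0, -3],
    [0, 0, -4],
    [0, 0, -5],
    [0, 0, -6],
    [0, 0, -6]
  ],
  "turn": [
    [0, 0, 0],
    [0, 0, 0],
    [0, 0, 0],
    [0, 0, 0],
    [0, 0, 0],
    [0, 0, 0],
    [0, 0, 0]
  ],
  "gripper": [0, 0, 0, 0, 0, 0, 0]
}}

```text
t: 11.05
eef_pos: [0.4494, -0.2346, 0.0259]
tool_rot: [0.452, 0.544, 0.451, -0.544]
contact_force: [-2.0, 0.6, 7.5]
gripper_width: 0.375
```

Run:
```python
from h import *
p,r,o=cur(); print(p,'bottom',p[2]-.0099,o['t'],o['contact_force'],o['gripper_width'])
```

```text
[ 0.44942535 -0.23458674  0.02585575] bottom 0.015955752463091145 11.05 [-2.00439571  0.56041758  7.54734107] 0.37521960990683906
```

Underside at z=0.016 with 7.5 N up, which matches the recess bottom. Releasing and rising.

{"fn": "drive_tool", "kwargs": {
  "slide": [
    [0, 0, 0],
    [0, 0, 0],
    [0, 0, 0],
    [0, 0, 0],
    [0, 0, 10],
    [0, 0, 30],
    [0, 0, 70],
    [0, 0, 110],
    [-10, 0, 140],
    [-10, 0, 140]
  ],
  "turn": [
    [0, 0, 0],
    [0, 0, 0],
    [0, 0, 0],
    [0, 0, 0],
    [0, 0, 0],
    [0, 0, 0],
    [0, 0, 0],
    [0, 0, 0],
    [0, 0, 0],
    [0, 0, 0]
  ],
  "gripper": [0.6, 0.6, 0.6, 0.6, 0.6, 0.6, 0.8, 0.8, 0.8, 0.8]
}}

```text
t: 12.05
eef_pos: [0.441, -0.2359, 0.1705]
tool_rot: [0.454, 0.545, 0.449, -0.543]
contact_force: [-0.6, -0.8, -0.2]
gripper_width: 0.805
```

Run:
```python
from h import *
p,r,o=cur(); print(p,o['t'],o['contact_force'])
c=snap('wrist','w10'); s=snap('scene','s10')['color'][:,:,::-1]; t=snap('top','t10')['color'][:,:,::-1]
cv2.imwrite('pics/c12.png',np.hstack([cv2.resize(c['color'][100:300,220:420,::-1],(390,390)),cv2.resize(s[165:235,230:300],(390,390),interpolation=cv2.INTER_CUBIC)]))
```

```text
[ 0.44097024 -0.23587069  0.17053022] 12.05 [-0.59654932 -0.75168813 -0.23013988]
```

View pics/c12.png

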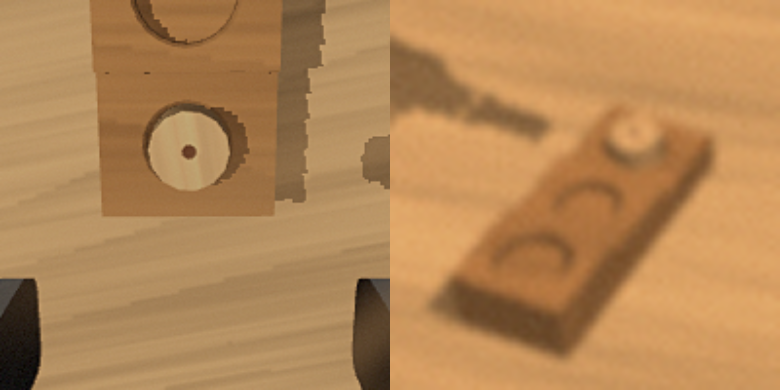

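View pics/t10.png

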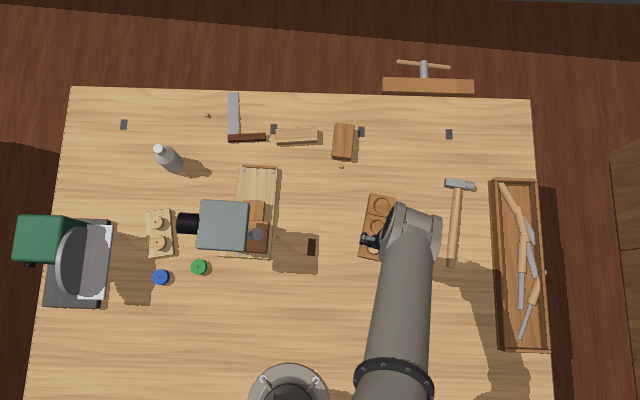

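View pics/w10.png

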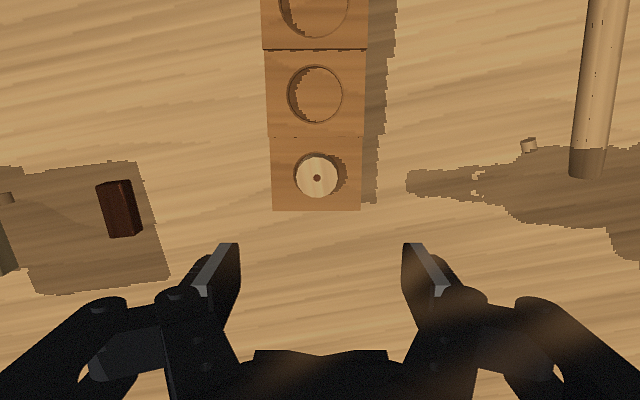

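Run:
```python
from h import *
c=load('w10'); s=load('s10')
print(onz(c,316.8,177.8,.040)); u,v=230+(633-390)/390*70,165+131/390*70
o1,d1=ray(c,316.8,177.8);o2,d2=ray(s,u,v)
t=np.linalg.lstsq(np.stack([d1,-d2],1),o2-o1,rcond=None)[0]; print(o1+d1*t[0],o2+d2*t[1])
a=c['color'][150:205,290:350,::-1]; cv2.imwrite('pics/c13.png',cv2.resize(a,None,fx=10,fy=10,interpolation=cv2.INTER_CUBIC))
```

```text
[ 0.44843038 -0.23365827  0.04      ]
[ 0.44843811 -0.23366004  0.04003657] [ 0.44953999 -0.23546115  0.03971628]
```

View pics/c13.png

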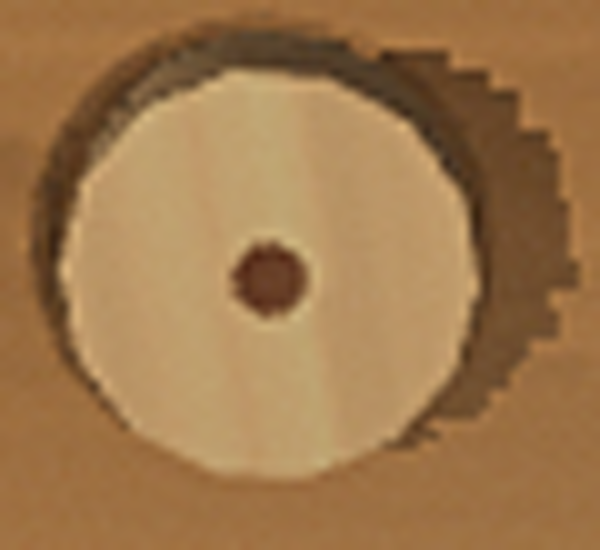

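Plug top triangulates to z≈0.040 (16 + 24 mm), centred in the first recess and level. The other objects look unmoved in the top view.

```bash
python3 -c "
from station import bot
print(bot.hand_in())"
```

```text
the job is handed in; nothing more can be done
None
```

The job is done and handed in at about 12 s of the 58 s allowed. The plug went into the first recess I tried, the smallest, and is seated there.

- **Plunger:** I pressed it along its axis to the hard stop at 40.1 mm, with the force rising to about 37 N. It came back up, the flap shut, and the plug stopped on the open deck at about jig y = -143 mm.
- **Plug:** I gripped it on the deck. It measured about 33–34 mm across, so I took it to be the 34 mm plug. It entered the smallest recess with almost no force and stopped at an underside height of about 16 mm, with about 7.5 N pushing up. That is the recess bottom.
- **Last checks:** With the gripper open and clear, the plug's top triangulates to about 40 mm (16 + 24) from two cameras that agree within about 2 mm. It looks level and sits inside the mouth.
- **Everything else:** The other two plugs and the loose items look unmoved in the top view. The arm hides part of the gauge there.
- **Disagreement:** One wrist picture, taken while the arm was still settling by about 10 mm, gave a plug offset that did not fit. I discarded it and measured again after the arm had stopped.

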